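# Slide a circuit board carrier past its spring stop into the test socket

## Task

Press the jig's long spring-loaded release bar all the way down with the fingertips and, while holding it down, push the carrier's upright tab along from behind until the carrier is fully home at the black test socket; then let the bar spring back up behind the tab and move clear. Only press and push: do not pinch the tab or touch its leading face, do not force the carrier against the stop, and leave the loose things lying around undisturbed.

Things in the scene. Friction and masses are not known exactly. Their poses are not given: they have to be found in the camera images.
- jig: Board test jig, fixed to the table. Dark steel base plate 200 x 280 x 12 mm, spanning x -80..120, y -140..140 mm of this frame; origin on the table surface, z up. The carrier slides along this frame's +y between rails at x -66..46 mm; the release bar lies beside them at x 50..108 mm. Nothing on the jig rises above 66 mm
- socket (a point): Centre of the face (towards the carrier, jig -y) of the black test socket at the jig's +y end: a block 112 x 34 mm, top 60 mm above the table; point at jig x -10, y 88 mm, height 36 mm
- carrier (a joint): Travel in m along jig +y of the aluminium board carrier (98 x 130 mm plate with a cream circuit board). Starts in 0 to 0.035; slides with about 2 N friction, not sprung. With the release bar up, its tab hits the stop tooth at 0.050. With the bar down the tab is over the tooth from 0.050 to 0.074; 0.080 is fully home (hard stop at the socket)
- plunger (a joint): How far the release bar (spring plunger) is pressed, in m: 0 is up, 0.014 the bottom stop. About 3 N to start, 7 N at the bottom; springs back when let go. From 0.007 the tooth is below the tab; count it as fully down beyond 0.009. Let go while the tab is over the tooth, it rises only to 0.007
- tab_push (a point): Centre of the push area on the rear face (towards jig -y) of the carrier's upright tab; moves with the carrier; 55 mm above the table, at jig x 86 mm, y -66 mm + carrier. The tab is an aluminium plate 12 mm thick along y, spanning jig x 39..112 mm and heights 44..66 mm, passing 2 mm over the raised release bar; joined to the carrier at its low-x end
- cap_mid (a point): Middle of the strip on the release bar's flat steel top where fingers press and slide: 42 mm above the table with the bar up, 28 mm fully down (moves with the bar), at jig x 86, y -47.5 mm. The strip runs along jig y from -125 to 30 mm at x 86 mm; the bar is 58 mm wide (x 50..108) and stays level wherever it is pressed
- tooth (a point): Centre of the top of the stop tooth, a dark 12 x 12 mm block on the release bar's inner edge, rising 9 mm above the bar's top and moving with it: jig x 50..62, y -4..8 mm. Fingers centred on the strip at x 86 mm have 24 mm to it
- tab_lead (a point): Centre of the leading face (towards the socket, jig +y) of the tab, 12 mm ahead of tab_push. That face must not be touched: pushing is done on the rear face
- meter: Bystander, loose: orange handheld multimeter lying flat, 150 x 80 x 36 mm; origin at the underside. Leave it alone
- driver: Bystander, loose: red-handled screwdriver lying flat beside the jig, about 200 mm long; origin at the underside. Leave it alone
- knife: Bystander, loose: yellow utility knife lying flat, about 150 x 26 x 16 mm; origin at the underside. Leave it alone
- plug: Bystander, loose: cream connector housing, 24 x 60 x 24 mm, standing on the jig's base plate beyond the home end of the release bar; origin at the underside. Leave it alone
- motor: Bystander, loose: small round gauge motor, diameter 34 mm, 26 mm tall (plus a thin shaft); origin at the underside. Leave it alone
- tin: Bystander, loose: jar of screws, diameter 52 mm, 55 mm tall; origin at the underside. Leave it alone

How it is judged:
On the way, in this order (a step that is already met when the one before it is completed fails the run):
1. the release bar is pressed fully down by the fingers while the carrier's tab is still short of the stop tooth (value of joint plunger above 0.009 m and value of joint carrier below 0.053 m and contact force between the fingers and plunger above 1 N), for 0.1 s.
2. the carrier passes the tooth with the bar still held down by the fingers (value of joint carrier above 0.066 m and value of joint plunger above 0.009 m and contact force between the fingers and plunger above 1 N), for 0.1 s.
At the end, for the whole second after the job is handed in: The carrier is home (within 4.5 mm of its hard stop at 0.080), the release bar is back up (less than 2 mm down) with its tooth behind the tab, and every loose bystander is within 20 mm of where it was (value of joint carrier between 0.0755 and 0.083 m and value of joint plunger below 0.002 m and distance of each of meter, driver, knife, plug, motor, tin from where it was at the start of the episode below 0.02 m); the robot touches nothing.
It fails at once if the tab's leading face is touched (more than 2 N): the tab is pinched or pulled instead of pushed (contact force between the fingers and carrier_c4 above 2 N).
It fails at once if the carrier is forced against the stop tooth (more than 60 N) (contact force between carrier and plunger above 60 N).
It fails at once if a loose bystander is moved or lifted by more than 20 mm (distance of any of meter, driver, knife, plug, motor, tin from where it was at the start of the episode above 0.02 m).
It also fails if it takes over 42 s, if anything falls off the work surface, if the arm or the gripper's body presses on something with over 40 N, if the wrist force passes 120 N, or if a joint passes its speed limit or range.

## Robot

A 7-joint arm with a two-finger parallel gripper is mounted at the origin on the work surface. World frame = base frame: x ahead of the robot, y to its left, z up, the work surface at z = 0. Lengths are in m, angles in rad, forces in N, time in s.
With the tool pointing down it reaches from about 0.4 to 0.875 m from the base axis. Payload 19.3 kg.
Tool frame: the origin (TCP) lies midway between the tips of the shut fingers; the grasp point (between the pads) lies bot.grip_point_offset behind it (bot.grip_point_offset is the distance from the TCP to the grasp point, in m); z points along the fingers, y is the direction in which the jaws open and shut (so a half turn about z gives the same grasp; the last joint's range is limited). The gripper opens to 85 mm and grips with 20 to 120 N. Pads are 22 mm wide; open, the fingers measure 114 mm over their backs; the gripper's body (76 mm by 85 mm) begins 54 mm behind the grasp point. The pads swing forward as they close: fully open they stand 13 mm farther back than shut.
Start: joints at [1.118, 0.521, -0.036, 1.599, 0.021, 1.021, -0.113], TCP at [0.233, -0.58, 0.231] pointing down, gripper open.
Joint ranges: [-2.91, 2.91], [-0.3, 2.13], [-1.5, 1.42], [0.17, 2.43], [-1.26, 4.41], [0.16, 1.93], [-2.52, 2.52]. Speed limits (rad/s): [1.89, 1.89, 2.39, 2.39, 3.01, 3.01, 3.01].

## Interface

Orientations are given as [roll, pitch, yaw] about the fixed x, y, z axes, in that order (R = Rz(yaw) Ry(pitch) Rx(roll)).
In Python, from workcell import bot gives the robot as it stands.
- The arm moves only by the tool servo_tool, never from a script. Its argument "rows" is a list that holds one entry, the list of rows, each a list of 6 numbers: the shift along the tool's x, y, z in cm, then the turn, a rotation vector about the tool's x, y, z in degrees. A call has 1 to 5 rows; each row shifts and turns the commanded pose from where the row before left it, along the tool's axes as they then stand; what a row does not reach is not made up. A row lasts 1/8 s, in which the tool goes at most 62.5 mm and 10.7 degrees, less where a joint would pass 70% of its speed; a pose out of reach is approached as far as the arm can. A call is refused whole if a number of a shift passes 6.25 or a number of a turn 10.7, either way. A call with a gripper value outside its range is refused whole. "grip" is the opening, from -1 (shut) to 1 (fully open), so that 0 is half open, set as the call begins (left out, the last holds). The fingers move at their own pace and stop on an object; "squeeze" is the grip in N (left out, the last holds). Time passes only in rows, so rows that do not move let the fingers close. It gives the time, the measured TCP pose, the force and the opening at its end, in the units of the state.
- bot.observe(): the state, without advancing time (a new reading comes with each control period).
- bot.grab_frame(name): name is "scene" or "top" or "wrist"; returns a dict with "image" (480x640x3 uint8, red, green, blue), "K" (3x3 intrinsics, pixels), "R" (3x3) and "t" (3): a world point X has camera coordinates R X + t; the wrist camera has in their place "mount" (4x4, takes a point from camera to tool coordinates, whose origin is the TCP and whose axes are the flange's). Camera axes: x right, y down, z forward; pixel columns grow to the right and rows downward; lengths in m; the calibration is good to about 2 mm. A picture is of the moment at which its call begins: read the wrist's pose just before it. There is no depth.
- bot.job_done(): hands the job in, once; it reports no verdict.
The state is a dict: "clock": time; "qpos": joint angles; "qd": joint speeds; "joint_efforts": joint torques, N m; "position": TCP position; "tool_rot": TCP orientation; "force": force on the tool from outside, world axes, zero at the start; "moment": the same for the moment, N m; "grip_width": finger opening in m.
Only numpy, scipy, OpenCV 4.12 (cv2) and the standard library are available. Lean on these libraries where they do the work, as an engineer would, in place of code of your own. Each camera call takes 0.05 s, during which the arm holds its last target.

## Working session

There is one attempt and no reset: what is moved stays moved. The work goes in short steps, Python scripts to look and compute and a tool call to move; the robot and the scene stay as the last step left them, time stands still between calls to the robot, and variables do not carry over. Pictures are saved under pics/ and viewed, and the job is handed in when it is done.

Besides the shell and the picture viewer there is one more tool, called in YAML: its name, and indented under it one key for each argument. servo_tool: Moves the arm, as the interface text tells. Its arguments: {"type":"object","properties":{"rows":{"type":"array"},"grip":{"type":"number"},"squeeze":{"type":"number"}},"required":["rows"]}

```bash
mkdir -p pics; ls; python3 - <<'E'
from workcell import bot
import cv2,json
s=bot.observe(); print({k:(v if not hasattr(v,'tolist') else v.tolist()) for k,v in s.items()}, bot.grip_point_offset)
import pickle
fr={}
for n in("scene","top"):
    f=bot.grab_frame(n); fr[n]=f
    cv2.imwrite(f"pics/{n}0.png",f["image"][:,:,::-1]); print(n,f["K"],f["R"],f["t"])
pickle.dump(fr,open("fr0.pkl","wb"))
E
```

```text
pics
{'clock': 0.0, 'qpos': [1.117804063761589, 0.5220151664017283, -0.03632607711800973, 1.5999633102921798, 0.021176479997253448, 1.021078420843358, -0.11282053254276651], 'qd': [0.0009796078458607406, -0.0005806988495560851, 0.00022845847139555162, 0.0007570899951185072, -0.0012841986155391278, 1.8992238310134332e-05, 0.002200097313971484], 'joint_efforts': [-3.139905402349541e-05, -92.71154165267944, 1.9800817966461182, -36.993430852890015, 0.01787337998393923, 0.008261853363364935, -2.509374724013469e-05], 'position': [0.23330265798915745, -0.5794887870339912, 0.23074101743596878], 'tool_rot': [-3.140513770965361, 5.5890369674571616e-05, 0.38274753182396437], 'force': [0.5058372301758712, -0.3558166977997602, -0.32945448111541037], 'moment': [-0.02776968909304294, -0.07653768286923913, 0.005051292679835906], 'grip_width': 0.08500442393200613} 0.0187
scene [[558.68754303   0.         317.08248476]
 [  0.         558.68754303 235.64952115]
 [  0.           0.           1.        ]] [[ 0.73341013  0.67940457 -0.02278172]
 [ 0.43450041 -0.49428553 -0.75292178]
 [-0.52279917  0.5423018  -0.65771558]] [-0.46528825 -0.1620944   1.35787189]
top [[448.85623512   0.         320.99557427]
 [  0.         448.85623512 234.31682587]
 [  0.           0.           1.        ]] [[ 0.01006689 -0.99994493 -0.0029646 ]
 [-0.99572347 -0.00975202 -0.09186772]
 [ 0.09183375  0.00387674 -0.99576681]] [0.06949933 0.56273139 1.0126839 ]
```

View pics/scene0.png

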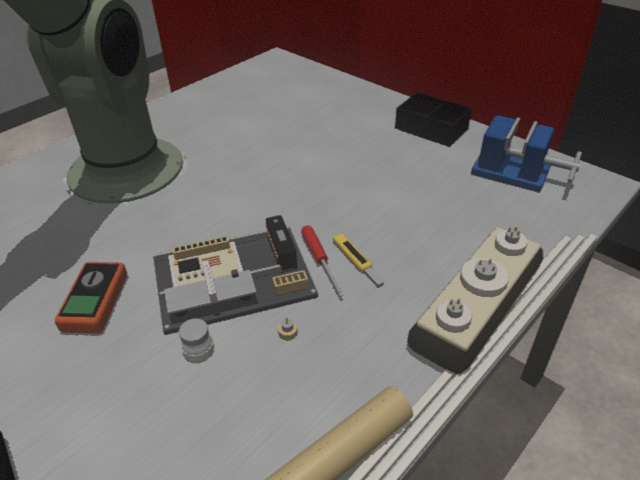

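View pics/top0.png

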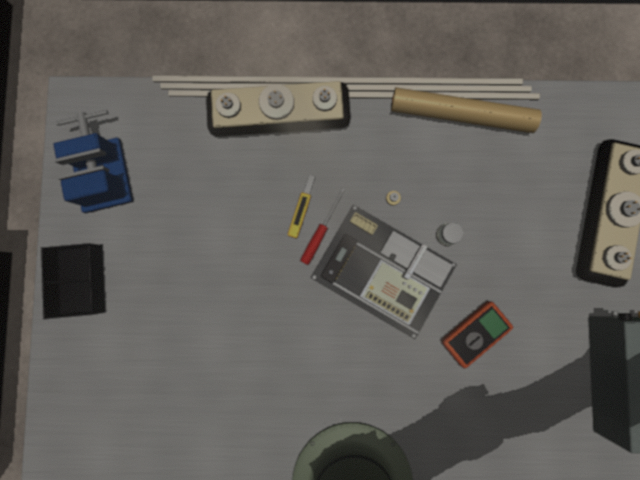

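```bash
python3 - <<'E'
import pickle,cv2
fr=pickle.load(open("fr0.pkl","rb"))
a=fr["top"]["image"][185:365,290:530,::-1]
cv2.imwrite("pics/topz.png",cv2.resize(a,None,fx=3.3,fy=3.3,interpolation=cv2.INTER_CUBIC))
a=fr["scene"]["image"][200:370,140:330,::-1]
cv2.imwrite("pics/scz.png",cv2.resize(a,None,fx=3.5,fy=3.5,interpolation=cv2.INTER_CUBIC))
E
```

```text
(no output)
```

View pics/topz.png

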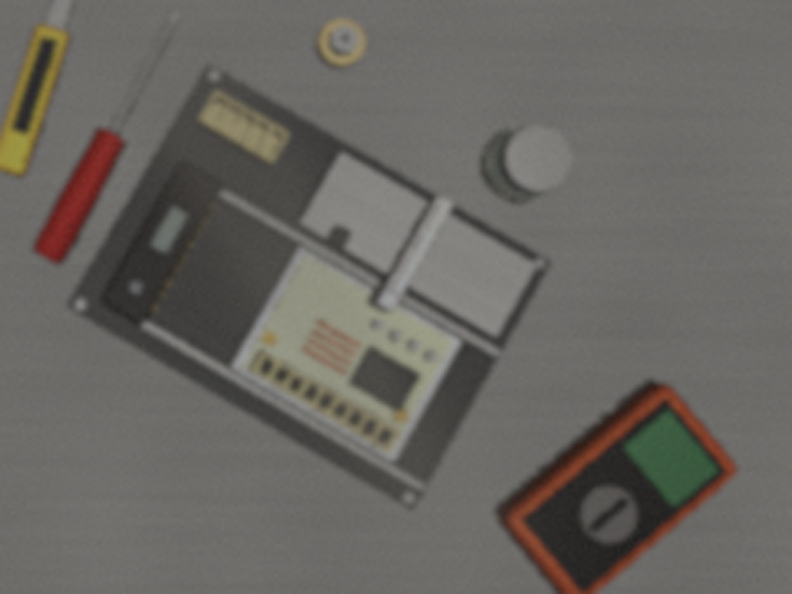

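View pics/scz.png

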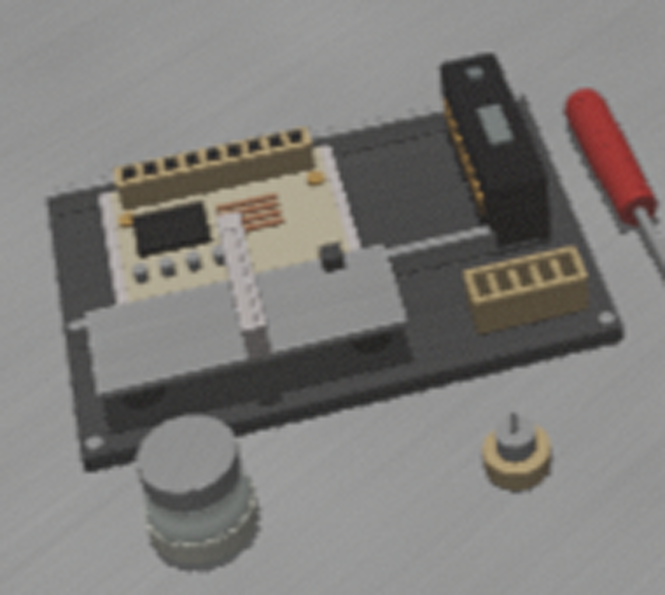

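```bash
cat > h.py <<'E'
import numpy as np
def cast(f,px,z):
    K,R,t=map(np.array,(f["K"],f["R"],f["t"]))
    d=R.T@np.linalg.solve(K,[px[0],px[1],1]); c=-R.T@t
    return (c+d*(z-c[2])/d[2])
def fit(J,W):
    J=np.array(J,float)[:,:2];W=np.array(W)[:,:2]
    a=J-J.mean(0);b=W-W.mean(0)
    th=np.arctan2((a[:,0]*b[:,1]-a[:,1]*b[:,0]).sum(),(a*b).sum())
    Rm=np.array([[np.cos(th),-np.sin(th)],[np.sin(th),np.cos(th)]])
    o=W.mean(0)-Rm@J.mean(0)
    return th,o,Rm,W-(J@Rm.T+o)
E
python3 - <<'E'
import pickle;from h import *
fr=pickle.load(open("fr0.pkl","rb"))
zt=lambda p:(p[0]/3.3+290-.35,p[1]/3.3+185-.35)
zs=lambda p:(p[0]/3.5+140-.35,p[1]/3.5+200-.35)
J=[(.12,.14),(-.08,.14),(-.08,-.14),(.12,-.14)]
f=fr["top"]
W=[cast(f,zt(p),.012) for p in[(208,66),(70,303),(415,507),(549,260)]]
th,o,Rm,r=fit(J,W);print(np.degrees(th),o,r*1e3)
for n,p,z in[("tooth",(340,232),.051),("tab lead lowx?",(372,300),.066),("tab end1",(435,196),.066),("tab end2",(452,203),.066),("tab tail",(395,308),.066)]:
    print(n,(Rm.T@(cast(f,zt(p),z)[:2]-o))*1e3)
f=fr["scene"]
W2=[cast(f,zs(p),.012) for p in[(622,328),(86,458),(48,200)]]
th2,o2,R2,r2=fit([J[0],J[3],J[2]],W2);print(np.degrees(th2),o2,r2*1e3)
for n,p,z in[("tab end lead top",(266,322),.066),("tab end rear top",(243,328),.066),("tooth",(332,246),.051),("bar corner -y",(97,392),.042),("bar corner +y",(405,322),.042)]:
    w=cast(f,zs(p),z)[:2];print(n,(Rm.T@(w-o))*1e3,(R2.T@(w-o2))*1e3)
for n,p,z in [("tin",(540,158),.055),("motor",(342,42),.02)]:
    w=cast(fr["top"],zt(p),z)[:2];print(n,w,(Rm.T@(w-o))*1e3)
print(o+Rm@[.086,-.09],o+Rm@[.086,.02])
E
```

```text
-29.567569032395614 [ 0.46336851 -0.0614237 ] [[-2.50011934 -0.03539164]
 [ 1.77365237 -2.10940978]
 [ 1.11854141 -0.21790265]
 [-0.39207444  2.36270407]]
tooth [57.07480423  3.44493756]
tab lead lowx? [ 26.40431458 -35.58887058]
tab end1 [108.45841698 -38.23409253]
tab end2 [110.06390871 -50.39184586]
tab tail [ 29.46810821 -51.45759528]
-29.711350874154366 [ 0.46360311 -0.0602998 ] [[-1.5902897  -1.9648877 ]
 [-0.8258461   2.68703149]
 [ 2.4161358  -0.72214379]]
tab end lead top [108.08574832 -38.79638201] [108.53605132 -39.61743764]
tab end rear top [108.4191004  -50.12108986] [108.8978213 -50.9412733]
tooth [50.94839777  3.40468868] [51.29297861  2.44011605]
bar corner -y [ 104.18165995 -124.60613219] [ 104.84731171 -125.43671481]
bar corner +y [107.2659497   28.39016756] [107.54765306  27.56684312]
tin [ 0.56628864 -0.22237381] [168.93806498 -89.20438014]
motor [ 0.65118394 -0.09347347] [179.17199789  64.80138495]
[ 0.49375864 -0.18214006] [ 0.5480381  -0.08646488]
```

```bash
cat >> h.py <<'E'
O=np.array([.4635,-.0610]);TH=np.radians(-29.6)
RJ=np.array([[np.cos(TH),-np.sin(TH)],[np.sin(TH),np.cos(TH)]])
from scipy.spatial.transform import Rotation as Ro
def st(bot):
    s=bot.observe();p=np.array(s["position"]);R=Ro.from_euler("xyz",s["tool_rot"])
    j=RJ.T@(p[:2]-O)*1e3
    print("t",s["clock"],"jig",j.round(1),"z",round(p[2]*1e3,1),"rpy",np.degrees(s["tool_rot"]).round(2),"F",np.round(s["force"],1),"Fjig",(RJ.T@np.array(s["force"][:2])).round(1),"w",round(s["grip_width"],4),"q",np.round(s["qpos"],2))
    return s,p,R
def delta(bot,jx,jy,z,yaw=60.4):
    s,p,R=st(bot)
    t=np.r_[O+RJ@[jx/1e3,jy/1e3],z/1e3]
    T=Ro.from_euler("xyz",[180,0,yaw],degrees=True)
    print("tool shift cm",(R.inv().apply(t-p)*100).round(2),"rotvec deg",np.degrees((R.inv()*T).as_rotvec()).round(2))
E
python3 -c "
from workcell import bot
from h import *
delta(bot,86,-85,160)"
```

```text
t 0.1 jig [  56.  -564.5] z 230.8 rpy [-179.94    0.     21.93] F [0.2 0.5 0.1] Fjig [-0.1  0.5] w 0.0856 q [ 1.12  0.52 -0.04  1.6   0.02  1.02 -0.11]
tool shift cm [ 39.42 -27.47   7.11] rotvec deg [-6.000e-02 -1.000e-02 -3.847e+01]
```

servo_tool:
  rows:
    - [[3.9,-2.7,0,0,0,0],[3.9,-2.7,0,0,0,0],[3.9,-2.7,0,0,0,0],[3.9,-2.7,0,0,0,0],[3.9,-2.7,0,0,0,0]]
  grip: -1

```text
clock: 0.72
position: [0.3645, -0.3803, 0.2312]
tool_rot: [-3.141, 0.0, 0.383]
force: [-0.5, 0.5, 0.1]
grip_width: -0.0002
```

servo_tool:
  rows:
    - [[3.9,-2.7,0,0,0,0],[3.9,-2.7,0,0,0,0],[3.9,-2.7,0,0,0,0],[3.9,-2.7,0,0,0,0],[3.0,-2.0,0,0,0,0]]

```text
clock: 1.35
position: [0.4894, -0.1916, 0.2312]
tool_rot: [-3.141, 0.0, 0.384]
force: [-0.1, -0.7, 0.7]
grip_width: 0.0001
```

servo_tool:
  rows:
    - [[0,0,0,0,0,-8],[0,0,0,0,0,-8],[0,0,0,0,0,-8],[0,0,0,0,0,-8],[0,0,0,0,0,-6.5]]

```text
clock: 1.98
position: [0.4884, -0.1935, 0.2311]
tool_rot: [-3.141, 0.0, 1.059]
force: [0.3, -0.4, -0.7]
grip_width: 0.0002
```

```bash
python3 -c "
from workcell import bot
from h import *
import cv2,pickle
delta(bot,86,-85,160)
s=bot.observe()
f=bot.grab_frame('wrist');pickle.dump((s,f),open('w1.pkl','wb'))
print(f['mount'],f['K'])
cv2.imwrite('pics/w1.png',f['image'][:,:,::-1])"
```

```text
t 1.975 jig [  87.1 -102.9] z 231.1 rpy [-179.97    0.     60.67] F [ 0.3 -0.4 -0.7] Fjig [ 0.4 -0.2] w 0.0002 q [ 0.51  0.38 -0.32  1.85  0.14  0.94 -0.39]
tool shift cm [ 1.79 -0.1   7.11] rotvec deg [-0.03  0.    0.27]
[[ 5.90851397e-04 -9.45887374e-01 -3.24494571e-01  8.41222990e-02]
 [ 9.99999825e-01  5.53334072e-04  2.07891250e-04 -1.35487640e-04]
 [-1.70878068e-05 -3.24494637e-01  9.45887536e-01 -1.42355392e-01]
 [ 0.00000000e+00  0.00000000e+00  0.00000000e+00  1.00000000e+00]] [[419.54190317   0.         319.6838202 ]
 [  0.         419.54190317 237.69010478]
 [  0.           0.           1.        ]]
```

View pics/w1.png

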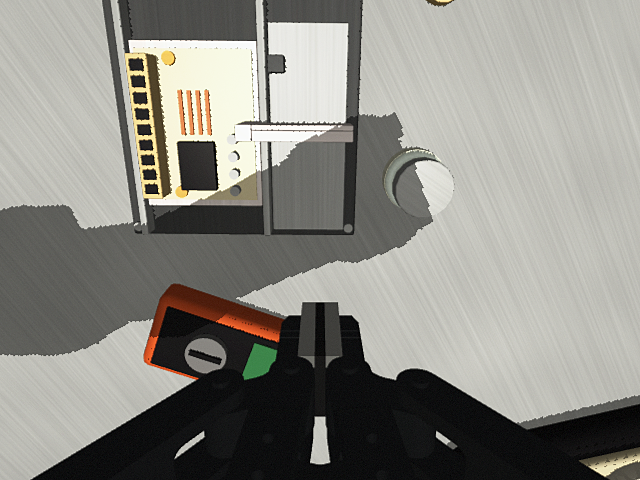

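```bash
python3 - <<'E'
import pickle,cv2;from h import *
s,f=pickle.load(open("w1.pkl","rb"))
cv2.imwrite("pics/w1z.png",cv2.resize(f["image"][0:250,220:420,::-1],None,fx=2.4,fy=2.4,interpolation=cv2.INTER_CUBIC))
M=np.array(f["mount"]);Rw=Ro.from_euler("xyz",s["tool_rot"]).as_matrix()
Rc=Rw@M[:3,:3];c=Rw@M[:3,3]+s["position"]
def g(px,z):
    d=Rc@np.linalg.solve(f["K"],[*px,1]);w=c+d*(z-c[2])/d[2];return (RJ.T@(w[:2]-O)*1e3).round(1)
for n,p,z in[("base corner",(354,234),.012),("tooth",(277,63),.051),("bar far out",(348,22),.042),("bar far in",(269,22),.042),("tab far",(352,124),.066),("tab near",(352,135),.066),("tab lower",(352,141),.044),("base corner -80",(134,234),.012)]:print(n,g(p,z))
E
```

```text
base corner [ 118.3 -139. ]
tooth [56.   1.8]
bar far out [106.3  29.6]
bar far in [50.2 29.3]
tab far [109.5 -38.9]
tab near [109.7 -46.5]
tab lower [111.5 -53. ]
base corner -80 [ -81.5 -140.1]
```

View pics/w1z.png

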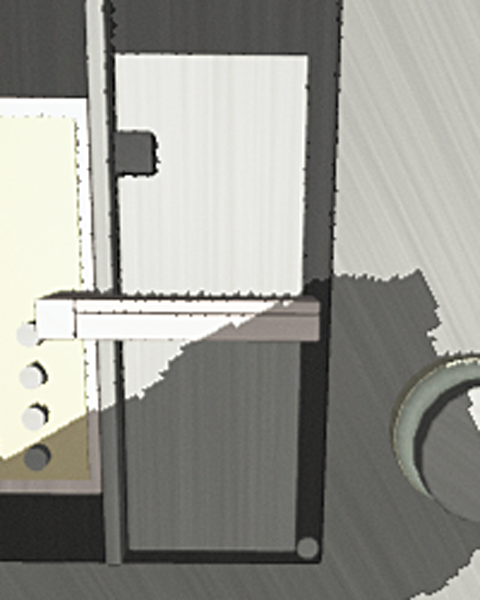

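servo_tool:
  rows:
    - [[0.9,-0.1,3.5,0,0,0.3],[0.9,0,3.5,0,0,0],[0,0,3.5,0,0,0],[0,0,3.5,0,0,0],[0,0,2.5,0,0,0]]

```text
clock: 2.65
position: [0.4961, -0.1773, 0.0647]
tool_rot: [-3.14, 0.0, 1.047]
force: [0.3, -0.5, -0.0]
grip_width: -0.0
```

```bash
python3 -c "
from workcell import bot
from h import *
delta(bot,86,-85,42)"
```

```text
t 2.65 jig [ 85.8 -85. ] z 64.7 rpy [-1.7992e+02  2.0000e-02  6.0010e+01] F [ 0.3 -0.5 -0. ] Fjig [ 0.5 -0.3] w -0.0 q [ 0.42  0.62 -0.25  1.97  0.27  0.58 -0.54]
tool shift cm [-0.    0.03  2.27] rotvec deg [-0.08  0.02 -0.39]
```

Press in small steps.

servo_tool:
  rows:
    - [[0,0,1,0,0,-0.4],[0,0,0.7,0,0,0],[0,0,0.5,0,0,0],[0,0,0.4,0,0,0],[0,0,0,0,0,0]]

```text
clock: 3.28
position: [0.497, -0.1775, 0.0406]
tool_rot: [3.141, -0.0, 1.056]
force: [-0.4, -1.8, 2.2]
grip_width: -0.0
```

servo_tool:
  rows:
    - [[0,0,0.3,0,0,0],[0,0,0.3,0,0,0],[0,0,0.2,0,0,0],[0,0,0,0,0,0]]

```text
clock: 3.78
position: [0.497, -0.1775, 0.0323]
tool_rot: [3.141, -0.0, 1.056]
force: [1.3, -1.5, 5.5]
grip_width: -0.0004
```

servo_tool:
  rows:
    - [[0,0,0.2,0,0,0],[0,0,0.2,0,0,0],[0,0,0,0,0,0]]

```text
clock: 4.15
position: [0.497, -0.1775, 0.0283]
tool_rot: [3.141, -0.0, 1.056]
force: [0.9, -0.6, 6.3]
grip_width: 0.0003
```

servo_tool:
  rows:
    - [[0,0,0.1,0,0,0],[0,0,0,0,0,0]]

```text
clock: 4.4
position: [0.497, -0.1776, 0.0278]
tool_rot: [3.141, 0.0, 1.056]
force: [-1.6, -0.6, 15.7]
grip_width: 0.0005
```

```bash
python3 -c "
from workcell import bot
from h import *
delta(bot,86,-61,28)"
```

```text
t 4.4 jig [ 86.7 -84.8] z 27.8 rpy [179.95   0.    60.52] F [-1.6 -0.6 15.7] Fjig [-1.1 -1.3] w 0.0005 q [ 0.4   0.69 -0.23  1.98  0.3   0.5  -0.56]
tool shift cm [ 2.38 -0.07 -0.02] rotvec deg [0.05 0.   0.12]
```

servo_tool:
  rows:
    - [[0.5,0,0,0,0,0],[0.5,0,0,0,0,0],[0.5,0,0,0,0,0],[0.5,0,0,0,0,0],[0.5,0,0,0,0,0]]

```text
clock: 5.03
position: [0.5084, -0.1576, 0.0278]
tool_rot: [3.141, 0.002, 1.055]
force: [-6.2, -13.1, 18.8]
grip_width: 0.0002
```

servo_tool:
  rows:
    - [[0.4,0,0,0,0,0],[0.4,0,0,0,0,0],[0.4,0,0,0,0,0],[0.4,0,0,0,0,0],[0,0,0,0,0,0]]

```text
clock: 5.65
position: [0.5165, -0.1434, 0.0278]
tool_rot: [3.141, 0.002, 1.055]
force: [-4.4, -9.5, 19.6]
grip_width: -0.0003
```

```bash
python3 -c "
from workcell import bot
from h import *
import cv2
delta(bot,86,0,28)
f=bot.grab_frame('wrist')
cv2.imwrite('pics/w2.png',f['image'][:,:,::-1])"
```

```text
t 5.65 jig [ 86.8 -45.5] z 27.8 rpy [1.7997e+02 1.2000e-01 6.0450e+01] F [-4.4 -9.5 19.6] Fjig [  0.8 -10.5] w -0.0003 q [ 0.32  0.7  -0.22  1.96  0.29  0.52 -0.62]
tool shift cm [ 4.55 -0.07 -0.03] rotvec deg [0.03 0.12 0.05]
```

View pics/w2.png

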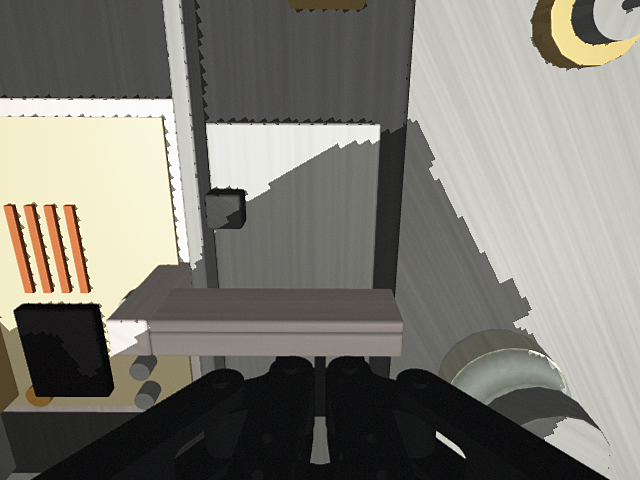

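servo_tool:
  rows:
    - [[0.4,0,0,0,0,0],[0.4,0,0,0,0,0],[0.4,0,0,0,0,0],[0.4,0,0,0,0,0],[0.4,0,0,0,0,0]]

```text
clock: 6.32
position: [0.526, -0.1267, 0.0278]
tool_rot: [3.141, 0.003, 1.054]
force: [-6.5, -14.0, 20.6]
grip_width: -0.0001
```

servo_tool:
  rows:
    - [[0.4,0,0,0,0,0],[0.4,0,0,0,0,0],[0.4,0,0,0,0,0],[0.4,0,0,0,0,0],[0.3,0,0,0,0,0]]

```text
clock: 6.95
position: [0.5355, -0.1101, 0.0278]
tool_rot: [3.141, 0.003, 1.054]
force: [-6.9, -13.6, 20.2]
grip_width: -0.0001
```

servo_tool:
  rows:
    - [[0.2,0,0,0,0,0],[0.2,0,0,0,0,0],[0,0,0,0,0,0]]

```text
clock: 7.32
position: [0.5375, -0.1065, 0.0278]
tool_rot: [3.141, 0.003, 1.055]
force: [-5.9, -11.6, 20.2]
grip_width: 0.0001
```

```bash
python3 -c "
from workcell import bot
from h import *
import cv2
delta(bot,86,3,28)
f=bot.grab_frame('wrist')
cv2.imwrite('pics/w3.png',f['image'][:,:,::-1])"
```

```text
t 7.325 jig [86.8 -3. ] z 27.8 rpy [1.7997e+02 1.5000e-01 6.0420e+01] F [ -5.9 -11.6  20.2] Fjig [  0.6 -13. ] w 0.0001 q [ 0.24  0.71 -0.21  1.93  0.28  0.54 -0.68]
tool shift cm [ 0.6  -0.08 -0.02] rotvec deg [0.03 0.15 0.02]
```

View pics/w3.png

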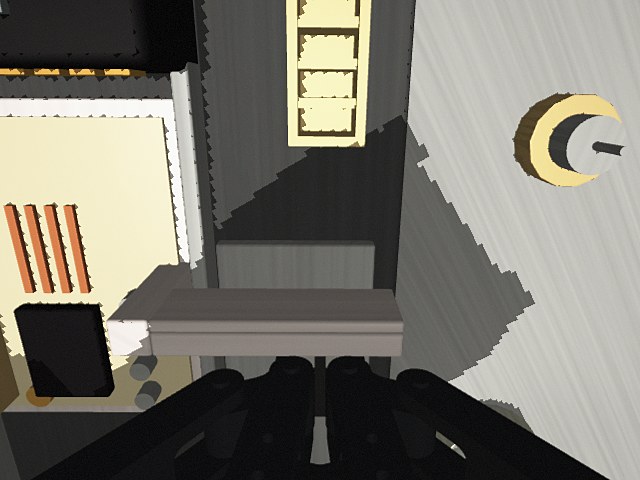

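servo_tool:
  rows:
    - [[0.2,0,0,0,0,0],[0.2,0,0,0,0,0]]

```text
clock: 7.62
position: [0.5393, -0.1033, 0.0278]
tool_rot: [3.141, 0.003, 1.054]
force: [-7.5, -13.5, 20.0]
grip_width: 0.0001
```

servo_tool:
  rows:
    - [[0.1,0,0,0,0,0],[0,0,0,0,0,0]]

```text
clock: 7.88
position: [0.5399, -0.1023, 0.0278]
tool_rot: [3.141, 0.003, 1.055]
force: [-5.6, -11.5, 19.1]
grip_width: -0.0002
```

servo_tool:
  rows:
    - [[0.1,0,0,0,0,0],[0,0,0,0,0,0]]

```text
clock: 8.12
position: [0.5401, -0.102, 0.0278]
tool_rot: [3.141, 0.004, 1.054]
force: [-8.3, -14.9, 20.6]
grip_width: 0.0
```

servo_tool:
  rows:
    - [[0.1,0,0,0,0,0],[0,0,0,0,0,0]]

```text
clock: 8.38
position: [0.5401, -0.1019, 0.0278]
tool_rot: [-3.142, 0.005, 1.053]
force: [-10.9, -19.9, 23.3]
grip_width: -0.0
```

```bash
python3 -c "
from workcell import bot
from h import *
import cv2
delta(bot,86,3,28)
f=bot.grab_frame('wrist')
cv2.imwrite('pics/w4.png',f['image'][:,:,::-1])"
```

```text
t 8.375 jig [86.8  2.2] z 27.8 rpy [-180.      0.27   60.35] F [-10.9 -19.9  23.3] Fjig [  0.3 -22.7] w -0.0 q [ 0.23  0.71 -0.21  1.92  0.28  0.54 -0.69]
tool shift cm [ 0.08 -0.08 -0.02] rotvec deg [-0.    0.27 -0.05]
```

View pics/w4.png

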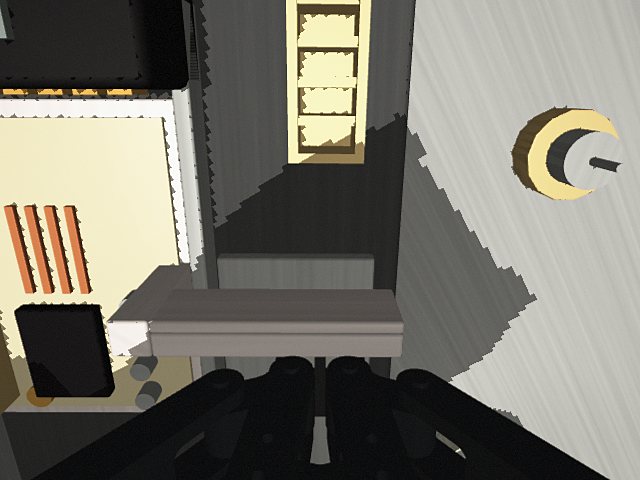

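servo_tool:
  rows:
    - [[-0.4,0,0,0,0,0],[-0.4,0,0,0,0,0],[-0.4,0,-0.3,0,0,0],[0,0,-0.5,0,0,0],[0,0,-0.6,0,0,0]]

```text
clock: 9.05
position: [0.5358, -0.1084, 0.0415]
tool_rot: [3.141, -0.0, 1.057]
force: [0.9, -0.0, 2.6]
grip_width: -0.0002
```

servo_tool:
  rows:
    - [[0,0,-1.5,0,0,0],[0,0,-3,0,0,0],[-1,0,-4,0,0,0],[-2,0,-4,0,0,0],[-2,0,-3,0,0,0]]

```text
clock: 9.68
position: [0.5104, -0.1526, 0.1985]
tool_rot: [3.141, -0.0, 1.057]
force: [-0.5, -1.1, -0.5]
grip_width: -0.0
```

servo_tool:
  rows:
    - [[-3,0,0,0,0,0],[-3,0,0,0,0,0],[-3,0,0,0,0,0],[0,0,0,0,0,0]]

```text
clock: 10.18
position: [0.4651, -0.2323, 0.1968]
tool_rot: [-3.141, 0.001, 1.053]
force: [0.7, 0.2, -0.7]
grip_width: -0.0
```

```bash
python3 - <<'E'
from workcell import bot
from h import *
import cv2,pickle
st(bot); s=bot.observe()
f=bot.grab_frame('wrist');pickle.dump((s,f),open('w5.pkl','wb'))
cv2.imwrite('pics/w5.png',f['image'][:,:,::-1])
f=bot.grab_frame('scene');cv2.imwrite('pics/s5.png',cv2.resize(f["image"][200:370,40:400,::-1],None,fx=2.2,fy=2.2,interpolation=cv2.INTER_CUBIC))
E
```

```text
t 10.175 jig [  86.  -148.1] z 196.8 rpy [-1.7997e+02  5.0000e-02  6.0340e+01] F [ 0.7  0.2 -0.7] Fjig [0.5 0.5] w -0.0 q [ 0.57  0.41 -0.28  1.9   0.15  0.85 -0.31]
```

View pics/w5.png

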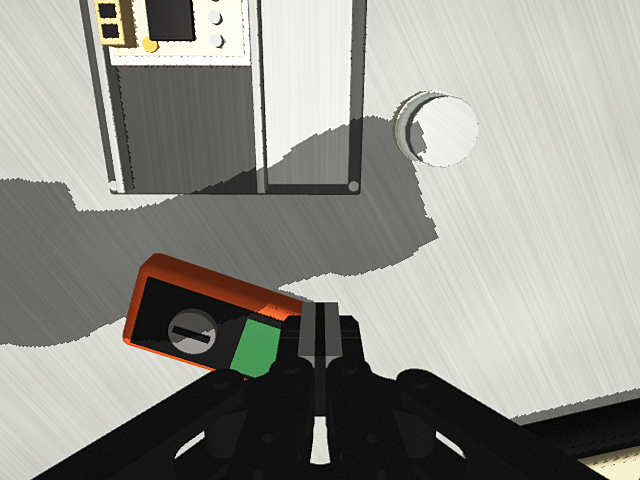

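View pics/s5.png

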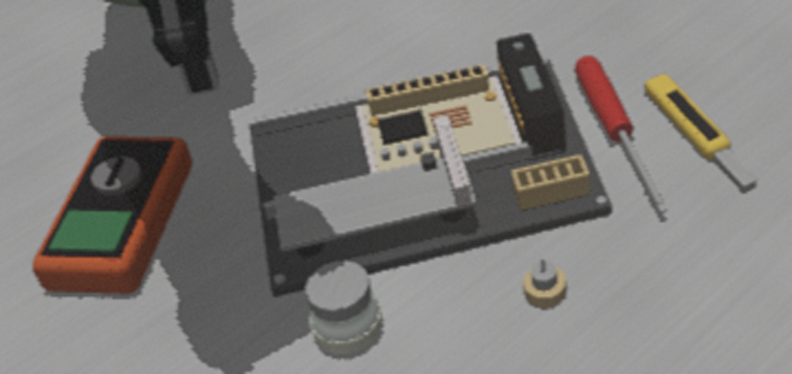

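```bash
python3 - <<'E'
from h import *
import cv2,pickle
from workcell import bot
f=bot.grab_frame('scene');a=f["image"][240:310,220:290,::-1]
cv2.imwrite('pics/s6.png',cv2.resize(a,None,fx=8,fy=8,interpolation=cv2.INTER_CUBIC));pickle.dump(f,open('s6.pkl','wb'))
E
```

```text
(no output)
```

View pics/s6.png

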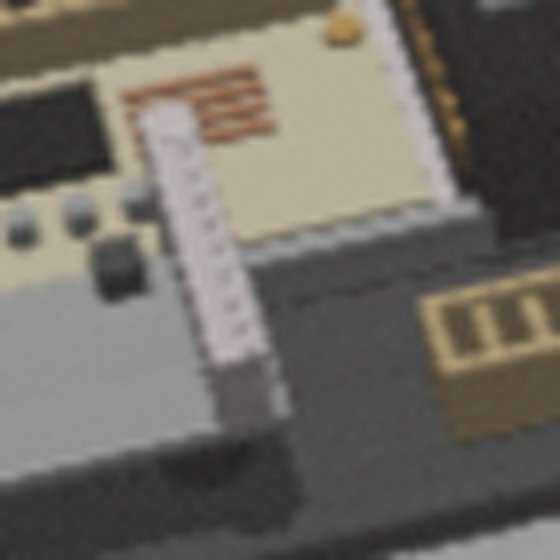

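```bash
python3 - <<'E'
from h import *
import pickle
f=pickle.load(open('s6.pkl','rb'))
for n,p,z in[("lead",(270,350),.066),("rear",(212,364),.066),("tooth top centre",(118,250),.051)]:
    print(n,RJ.T@(cast(f,(p[0]/8+219.6,p[1]/8+239.6),z)[:2]-O)*1e3)
E
```

```text
lead [109.82906765  26.23367401]
rear [109.87309882  13.44313776]
tooth top centre [53.27374843  2.2684602 ]
```

```bash
python3 -c "
from workcell import bot
print(bot.job_done())"
```

```text
the job is handed in; nothing more can be done
None
```

The carrier is home at the socket and the release bar is back up behind the tab. I handed the job in at about 10 s; no verdict is reported.

I found the jig from the top and scene views: origin near (0.4635, -0.061), yaw -29.6°. Most wrist-view landmarks agreed to 1–2 mm. One point, on the upper rear edge of the tab, read about 4 mm off, and I did not use it. With the fingers shut, I pressed the bar to its bottom stop at z = 27.8 mm. I then slid the fingers forward against the tab's rear face, with an upward force of about 16–23 N on the fingers all the way. I stopped when the carrier met the hard stop, at about 23 N sideways, then backed off and lifted clear.

**Last checks:**
- **Carrier:** the tab's rear face measured 13.4 mm along jig y, which puts the carrier at about 0.0795 (0.080 is fully home).
- **Release bar:** the fingers were at 41.5 mm, about the raised height of 42 mm, with about 2.6 N still on them. Afterwards the tooth showed at its raised position, behind the tab.
- **Loose things:** I judged these by eye only. All six look undisturbed in the last scene picture, but I did not measure how far any had moved.
- **Robot:** it is clear of everything, with the force reading near zero.

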